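# Segregate the brown sample jars into their colour-coded dishes

## Task

Stand each of the four brown glass jars in the dish of the same colour as its cap, upright and flat on the dish's floor inside the rim. Keep the jars upright on the way and set them down rather than dropping them, and leave the white jars where they are.

Things in the scene. Friction and masses are not known exactly. Their poses are not given: they have to be found in the camera images.
- jar_red: Brown (amber) glass sample jar with a red cap. Upright round jar, loose: straight body 44 mm in diameter from the underside up to 58 mm, then a shoulder narrowing to a 31 mm wide screw cap (72 to 88 mm); 88 mm tall overall. Origin: centre of the underside; z is the jar's axis, up when it stands. 90 to 180 g. Rigid; grips of 10 to 30 N on the body are fine.
- jar_yellow: Brown (amber) glass sample jar with a yellow cap. Upright round jar, loose: straight body 44 mm in diameter from the underside up to 58 mm, then a shoulder narrowing to a 31 mm wide screw cap (72 to 88 mm); 88 mm tall overall. Origin: centre of the underside; z is the jar's axis, up when it stands. 90 to 180 g. Rigid; grips of 10 to 30 N on the body are fine.
- jar_blue: Brown (amber) glass sample jar with a blue cap. Upright round jar, loose: straight body 44 mm in diameter from the underside up to 58 mm, then a shoulder narrowing to a 31 mm wide screw cap (72 to 88 mm); 88 mm tall overall. Origin: centre of the underside; z is the jar's axis, up when it stands. 90 to 180 g. Rigid; grips of 10 to 30 N on the body are fine.
- jar_green: Brown (amber) glass sample jar with a green cap. Upright round jar, loose: straight body 44 mm in diameter from the underside up to 58 mm, then a shoulder narrowing to a 31 mm wide screw cap (72 to 88 mm); 88 mm tall overall. Origin: centre of the underside; z is the jar's axis, up when it stands. 90 to 180 g. Rigid; grips of 10 to 30 N on the body are fine.
- dish_red: Shallow round red dish, fixed to the bench, empty at the start: 82 mm across outside, 74 mm inside, floor 4 mm above the bench, rim 10 mm above the bench. Origin: centre of its underside, on the bench; z up. The ten listed things stand mixed in two loose rows, at least 105 mm apart, centre to centre; small tools up to 13 mm high lie between them.
- dish_yellow: Shallow round yellow dish, fixed to the bench, empty at the start: 82 mm across outside, 74 mm inside, floor 4 mm above the bench, rim 10 mm above the bench. Origin: centre of its underside, on the bench; z up. Other equipment stands only beyond y = 0.5 m to either side and beyond x = 0.78 m, up to 170 mm high.
- dish_blue: Shallow round blue dish, fixed to the bench, empty at the start: 82 mm across outside, 74 mm inside, floor 4 mm above the bench, rim 10 mm above the bench. Origin: centre of its underside, on the bench; z up.
- dish_green: Shallow round green dish, fixed to the bench, empty at the start: 82 mm across outside, 74 mm inside, floor 4 mm above the bench, rim 10 mm above the bench. Origin: centre of its underside, on the bench; z up.
- white_red: White plastic jar with a red cap, not to be moved. Upright round jar, loose: straight body 44 mm in diameter from the underside up to 58 mm, then a shoulder narrowing to a 31 mm wide screw cap (72 to 88 mm); 88 mm tall overall. Origin: centre of the underside; z is the jar's axis, up when it stands. About 130 g.
- white_blue: White plastic jar with a blue cap, not to be moved. Upright round jar, loose: straight body 44 mm in diameter from the underside up to 58 mm, then a shoulder narrowing to a 31 mm wide screw cap (72 to 88 mm); 88 mm tall overall. Origin: centre of the underside; z is the jar's axis, up when it stands. About 130 g.
Not all that is in view belongs to the job. What is shaped like the jar_yellow but pink is not meant.

How it is judged:
At the end, for the whole second after the job is handed in: Each brown jar rests upright (within 4.5 degrees) on the floor of the dish of its cap's colour: axis within 16.5 mm of the dish's centre, underside 1 to 8 mm above the dish's underside. Both white jars stand upright within 20 mm of their starting places (horizontal distance between jar_red and dish_red below 0.0165 m and z of jar_red in the frame of dish_red between 0.001 and 0.008 m and angle between each of jar_red, jar_yellow, jar_blue, jar_green, white_red, white_blue's own z axis and vertical below 0.08 rad and linear speed of each of jar_red, jar_yellow, jar_blue, jar_green below 0.02 m/s and angular speed of each of jar_red, jar_yellow, jar_blue, jar_green below 0.3 rad/s and horizontal distance between jar_yellow and dish_yellow below 0.0165 m and z of jar_yellow in the frame of dish_yellow between 0.001 and 0.008 m and horizontal distance between jar_blue and dish_blue below 0.0165 m and z of jar_blue in the frame of dish_blue between 0.001 and 0.008 m and horizontal distance between jar_green and dish_green below 0.0165 m and z of jar_green in the frame of dish_green between 0.001 and 0.008 m and distance of each of white_red, white_blue from where it was at the start of the episode below 0.02 m); the robot touches nothing.
It fails at once if a brown jar was tipped over or leaned more than 40 degrees (angle between any of jar_red, jar_yellow, jar_blue, jar_green's own z axis and vertical above 0.7 rad).
It fails at once if a brown jar was let go in the air, its underside more than 30 mm above the bench ((height (world z) of jar_red above 0.03 m and contact force between jar_red and anything else below 0.02 N) or (height (world z) of jar_yellow above 0.03 m and contact force between jar_yellow and anything else below 0.02 N) or (height (world z) of jar_blue above 0.03 m and contact force between jar_blue and anything else below 0.02 N) or (height (world z) of jar_green above 0.03 m and contact force between jar_green and anything else below 0.02 N)).
It fails at once if a white jar was moved more than 20 mm or tipped (distance of any of white_red, white_blue from where it was at the start of the episode above 0.02 m or angle between any of white_red, white_blue's own z axis and vertical above 0.35 rad).
It also fails if it takes over 112 s, if anything falls off the work surface, if the arm or the gripper's body presses on something with over 40 N, if the wrist force passes 120 N, or if a joint passes its speed limit or range.

## Robot

A 6-joint arm with a two-finger parallel gripper is mounted at the origin on the work surface. World frame = base frame: x ahead of the robot, y to its left, z up, the work surface at z = 0. Lengths are in m, angles in rad, forces in N, time in s.
With the tool pointing down it reaches from about 0.3 to 0.85 m from the base axis. Payload 4.2 kg.
Tool frame: the origin (TCP) lies midway between the tips of the shut fingers; the grasp point (between the pads) lies 19 mm behind it (pinch_z is the distance from the TCP to the grasp point, in m); z points along the fingers, y is the line along which they close (so a half turn about z gives the same grasp; the last joint's range is limited). The gripper opens to 91 mm and grips with 3 to 60 N. Pads are 32 mm wide; open, the fingers measure 118 mm over their backs; the gripper's body (76 mm by 178 mm) begins 60 mm behind the grasp point.
Start: joints at [-1.295, 0.32, 1.565, -0, 1.257, -0.02], TCP at [0.168, -0.55, 0.214] pointing down, gripper open.
Joint ranges: [-3.11, 3.11], [-0.84, 2.01], [0.21, 2.61], [-1.34, 4.49], [0.05, 2.63], [-2.56, 2.56]. Speed limits (rad/s): [2.57, 2.57, 3.14, 3.14, 3.14, 3.14].

## Interface

Orientations are given as a unit quaternion [w, x, y, z].
In Python, from bench import * gives the robot as it stands.
- The arm moves only by the tool move_arm, never from a script. Its argument "series" is a list of rows, each a list of 7 numbers: the turn, a rotation vector about the world's x, y, z in rad, then the shift along the world's x, y, z in cm, then the finger opening in cm, from 0 to 9.12. In form: [[ax, ay, az, tx, ty, tz, hand], ...]. A call has 1 to 12 rows; each row is the pose to reach, as a shift and turn from the pose commanded when the call began; what a row does not reach only later rows make up. A row lasts 1/12 s, in which the tool goes at most 41.7 mm and 7.16 degrees, less where a joint would pass 70% of its speed; a pose out of reach is approached as far as the arm can. A call with a gripper value outside its range is refused whole. The fingers move at their own pace and stop on an object; "newtons" is the grip in N (left out, the last holds). Time passes only in rows, so rows that repeat a pose let the fingers close. It gives the time, the measured TCP pose, the force, the opening and the grip force at its end, in the units of the state.
- get_state(): the state, without advancing time (a new reading comes with each control period).
- snapshot(name): name is "side" or "top" or "wrist"; returns a dict with "frame" (384x512x3 uint8, red, green, blue), "depth" (384x512 float32, m along the optical axis (not along the pixel's ray), 0 where there is no reading), "K" (3x3 intrinsics, pixels), "world_from_camera" (4x4, takes a point from camera to world coordinates). Camera axes: x right, y up, looking along -z (the intrinsics and any distortion apply to the point x, -y, -z); pixel columns grow to the right and rows downward; lengths in m; the calibration is good to about 2 mm. A picture is of the moment at which its call begins.
- job_done(): hands the job in; it is judged then, once.
The state is a dict: "time_s": time; "joint_pos": joint angles; "qvel": joint speeds; "effort": joint torques, N m; "tool_pos": TCP position; "tool_rot": TCP orientation; "wrist_force": force on the tool from outside, world axes, zero at the start; "moment": the same for the moment, N m; "grip_width": finger opening in m; "gripper_force": force on a finger pad.
Only numpy, scipy, OpenCV 4.12 (cv2) and the standard library are available. Lean on these libraries where they do the work, as an engineer would, in place of code of your own. Each camera call takes 0.05 s, during which the arm holds its last target. There are 200 camera calls.

## Working session

There is one attempt and no reset: what is moved stays moved. The work goes in short steps, Python scripts to look and compute and a tool call to move; the robot and the scene stay as the last step left them, time stands still between calls to the robot, and variables do not carry over. Pictures are saved under pics/ and viewed, at most 14 in all, crops included, and the job is handed in when it is done.

Besides the shell and the picture viewer there is one more tool, called by a JSON object that holds its "fn" and its "kwargs". move_arm: Moves the arm, as the interface text tells. Its arguments: {"type":"object","properties":{"series":{"type":"array","items":{"type":"array","items":{"type":"number"}}},"newtons":{"type":"number"}},"required":["series"]}

```bash
mkdir -p pics; python3 - <<'E'
from bench import *
import cv2,numpy as np
for n in("top","side"):
    s=snapshot(n); cv2.imwrite(f"pics/{n}0.png",s["frame"][:,:,::-1]); np.savez(f"{n}0.npz",**s)
    print(n,s["K"].round(1).tolist(),s["world_from_camera"].round(3).tolist(),s["depth"].min(),s["depth"].max(),[k for k in s])
st=get_state();print({k:np.round(v,3).tolist() for k,v in st.items()})
E
```

```text
top [[384.1, 0.0, 256.2], [0.0, 384.1, 185.3], [0.0, 0.0, 1.0]] [[0.013, 0.999, -0.042, 0.439], [-1.0, 0.012, -0.017, -0.061], [-0.017, 0.043, 0.999, 1.048], [0.0, 0.0, 0.0, 1.0]] 0.0 1.8713998 ['frame', 'depth', 'K', 'world_from_camera']
side [[351.9, 0.0, 260.3], [0.0, 351.9, 187.9], [0.0, 0.0, 1.0]] [[0.997, 0.05, -0.056, 0.435], [-0.074, 0.558, -0.826, -0.783], [-0.01, 0.828, 0.56, 0.517], [0.0, 0.0, 0.0, 1.0]] 0.0 3.4795542 ['frame', 'depth', 'K', 'world_from_camera']
{'time_s': 0.1, 'joint_pos': [-1.295, 0.32, 1.566, -0.0, 1.257, -0.02], 'qvel': [0.0, -0.002, -0.003, 0.001, -0.0, 0.001], 'effort': [-0.001, -41.333, -23.251, 0.073, 0.042, -0.0], 'tool_pos': [0.167, -0.55, 0.213], 'tool_rot': [-0.001, 0.989, 0.147, -0.0], 'wrist_force': [0.665, -0.13, 0.149], 'moment': [0.04, -0.02, 0.042], 'gripper_force': 0.0, 'grip_width': 0.091}
```

View pics/top0.png

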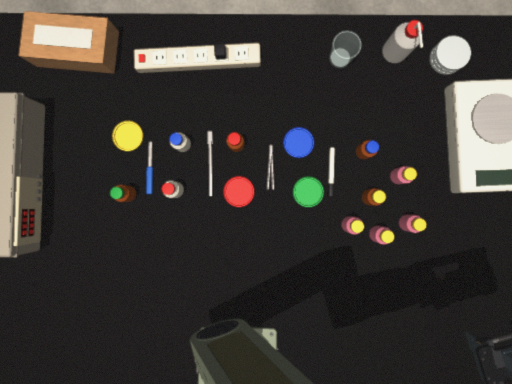

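View pics/side0.png

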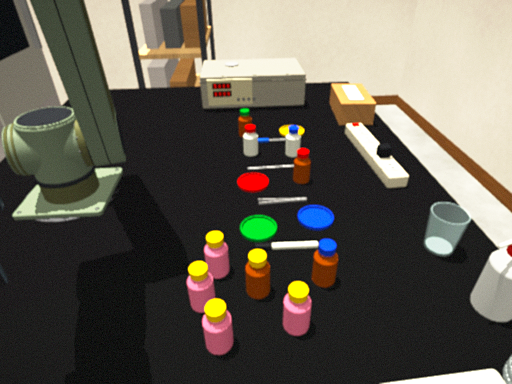

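Top view: brown jars have a green cap at (117,193), red at (235,140), blue at (371,148) and yellow at (378,197). The white jars are at (177,140) blue and (169,188) red. The dishes are yellow (128,136), blue (299,142), red (239,192) and green (308,192). The pink-bodied yellow caps at (410,174), (357,227), (387,236) and (419,225) are not meant. The side view agrees.

```bash
cat > h.py <<'E'
import cv2,numpy as np
HUE={"red":[(0,8),(172,180)],"yellow":[(24,34)],"blue":[(108,125)],"green":[(50,75)]}
def ray(s,uv,z):
    K=s["K"];T=s["world_from_camera"]
    d=np.array([(uv[0]-K[0,2])/K[0,0],-(uv[1]-K[1,2])/K[1,1],-1.]);d=T[:3,:3]@d;o=T[:3,3]
    return o+d*(z-o[2])/d[2]
def blobs(s,col,mn=40,sat=150):
    h=cv2.cvtColor(s["frame"],cv2.COLOR_RGB2HSV);m=0
    for a,b in HUE[col]: m=m|cv2.inRange(h,(a,sat,110),(b,255,255))
    n,l,st,c=cv2.connectedComponentsWithStats(m)
    out=[]
    for i in range(1,n):
        if st[i,4]<mn: continue
        cs=max(cv2.findContours((l==i).astype(np.uint8),0,1)[0],key=len)
        out.append((cv2.fitEllipse(cs)[0] if len(cs)>4 else c[i],c[i],st[i,4],st[i,2:4]))
    return out
E
python3 - <<'E'
from h import *
for n in("top","side"):
    s=dict(np.load(n+"0.npz"))
    for c in HUE:
        for e,ce,a,wh in blobs(s,c):
            dish=a>500 if n=="top" else wh[0]>26
            u,v=np.int32(ce); 
            print(n,c,np.round(e,1),np.round(ce,1),a,wh,"dish" if dish else "cap",ray(s,ce,0.006 if dish else 0.088)[:2].round(4),"depth",s["depth"][v,u])
E
python3 - <<'E'
import cv2
i=cv2.imread("pics/top0.png")[120:250,100:430]
cv2.imwrite("pics/crop.png",cv2.resize(i,(792,312),interpolation=cv2.INTER_CUBIC))
E
```

```text
top red [411.9  28.3] [411.6  28.4] 149 [12 18] cap [ 0.8818 -0.4327] depth 0.91514397
top red [141.4  57.7] [141.4  57.6] 44 [6 8] cap [0.8023 0.2525] depth 1.0259641
top red [233.8 138.5] [233.8 138.5] 153 [14 14] cap [0.5972 0.0133] depth 0.96502507
top red [238.4 191.2] [238.4 191.2] 758 [31 31] dish [0.4669 0.005 ] depth 1.0456915
top red [167.5 188.1] [167.5 188.1] 123 [14 11] cap [0.4703 0.1781] depth 0.96337515
top yellow [127.1 135.6] [127.1 135.6] 732 [31 30] dish [0.6158 0.3132] depth 1.0581821
top yellow [410.1 173.5] [410.1 173.5] 130 [13 13] cap [ 0.5141 -0.4273] depth 0.9597514
top yellow [379.  196.2] [379.  196.2] 134 [13 13] cap [ 0.4567 -0.3503] depth 0.9563551
top yellow [419.5 224.3] [419.5 224.3] 129 [14 12] cap [ 0.3883 -0.45  ] depth 0.94880414
top yellow [357.2 225.9] [357.2 225.9] 125 [13 12] cap [ 0.3822 -0.2964] depth 0.9494742
top yellow [387.4 236.2] [387.4 236.2] 132 [14 12] cap [ 0.3578 -0.371 ] depth 0.95369077
top blue [298.3 142.1] [298.3 142.1] 744 [31 31] dish [ 0.6026 -0.1564] depth 1.0475333
top blue [175.2 138.5] [175.2 138.5] 115 [13 12] cap [
[... 1075 characters left out ...]
4856
side yellow [297.7 289.5] [297.7 289.4] 295 [21 19] cap [ 0.5142 -0.4307] depth 0.537293
side yellow [214.7 307.5] [214.6 307.5] 329 [22 20] cap [ 0.3891 -0.4532] depth 0.5109911
side blue [293.2 128.6] [293.2 128.7] 58 [ 9 10] cap [0.5951 0.1452] depth 1.0204809
side blue [263.1 139.1] [263.3 139. ] 43 [11  5] cap [0.5036 0.0866] depth 1.1322654
side blue [315.2 216.5] [315.3 216.2] 620 [38 26] dish [ 0.6039 -0.1573] depth 0.8169888
side blue [327.  246.3] [327.  246.7] 239 [18 18] cap [ 0.5798 -0.3429] depth 0.6156772
side green [244.1 110.1] [244.1 110.1] 41 [9 6] cap [0.4587 0.3015] depth 1.140871
side green [258. 227.] [258. 227.] 763 [37 26] dish [ 0.4694 -0.1841] depth 0.78758544
```

View pics/crop.png

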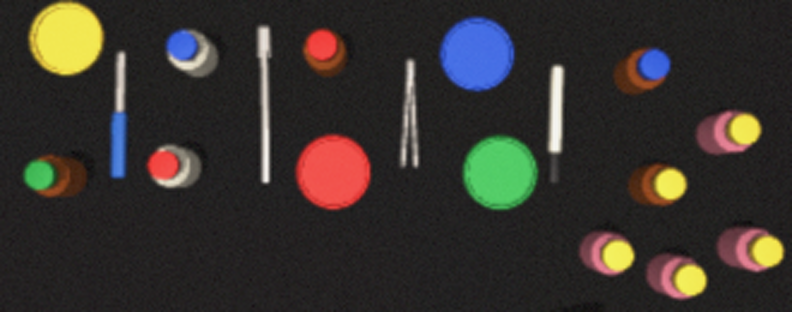

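The enlarged crop confirms it: the yellow-capped jar at (379,196) has a brown body, and the other four yellow caps sit on pink bodies. Top and side views agree on x to about 2 mm. In y they agree to about 4 mm for near caps but differ by 7 to 16 mm for the farther caps and blue, so I use the top view and will check each grasp. First I go over the yellow jar at (0.457, -0.351).

{"fn": "move_arm", "kwargs": {"series": [[0,0,-0.295,29,20,0,8],[0,0,-0.295,29,20,0,8],[0,0,-0.295,29,20,0,8],[0,0,-0.295,29,20,0,8],[0,0,-0.295,29,20,0,8],[0,0,-0.295,29,20,0,8],[0,0,-0.295,29,20,0,8],[0,0,-0.295,29,20,0,8],[0,0,-0.295,29,20,0,8],[0,0,-0.295,29,20,0,8],[0,0,-0.295,29,20,0,8],[0,0,-0.295,29,20,0,8]], "newtons": 20}}

```text
time_s: 1.1
tool_pos: [0.4569, -0.3502, 0.2136]
tool_rot: [-0.0, 1.0, 0.0, -0.001]
wrist_force: [-0.9, 0.4, -0.8]
grip_width: 0.0802
gripper_force: 0.0
```

```bash
python3 - <<'E'
from bench import *
import cv2
from h import *
s=snapshot("wrist");cv2.imwrite("pics/w1.png",s["frame"][:,:,::-1])
for e,ce,a,wh in blobs(s,"yellow"): print(np.round(ce,1),a,wh,ray(s,ce,.088).round(4))
st=get_state();print({k:np.round(st[k],3).tolist() for k in("time_s","joint_pos","tool_pos","tool_rot","grip_width")})
E
```

```text
[348.4 114.7] 935 [34 35] [ 0.5148 -0.4288  0.088 ]
[255.7 180.8] 663 [34 32] [ 0.4573 -0.3512  0.088 ]
[200.  256.6] 608 [29 26] [ 0.3829 -0.2987  0.088 ]
[277.3 272.4] 127 [30 13] [ 0.3662 -0.3723  0.088 ]
{'time_s': 1.15, 'joint_pos': [-0.674, 0.321, 1.563, -0.001, 1.258, 0.897], 'tool_pos': [0.457, -0.351, 0.214], 'tool_rot': [-0.0, 1.0, -0.0, -0.001], 'grip_width': 0.08}
```

View pics/w1.png

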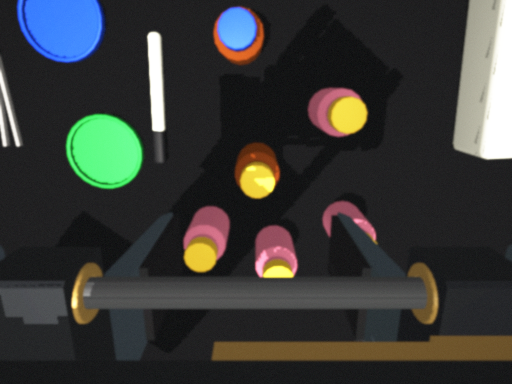

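The wrist view shows the brown yellow-capped jar at (256,178), ray (0.457,-0.351), right under the TCP. The fingers straddle it clear of the pink jars, so I descend to TCP z = 0.025 and grip.

{"fn": "move_arm", "kwargs": {"series": [[0,0,0,0,0,-3,7],[0,0,0,0,0,-6,7],[0,0,0,0,0,-9,7],[0,0,0,0,0,-12,7],[0,0,0,0,0,-14.5,7],[0,0,0,0,0,-16.5,7],[0,0,0,0,0,-18,7],[0,0,0,0,0,-18.9,7],[0,0,0,0,0,-18.9,7],[0,0,0,0,0,-18.9,3.5],[0,0,0,0,0,-18.9,3.5],[0,0,0,0,0,-18.9,3.5]], "newtons": 20}}

```text
time_s: 2.15
tool_pos: [0.4582, -0.3508, 0.0263]
tool_rot: [0.001, 1.0, 0.0, 0.001]
wrist_force: [-0.4, 0.4, 0.2]
grip_width: 0.0527
gripper_force: 0.0
```

{"fn": "move_arm", "kwargs": {"series": [[0,0,0,0,0,0,3.5],[0,0,0,0,0,0,3.5],[0,0,0,0,0,0,3.5],[0,0,0,0,0,0,3.5],[0,0,0,0,0,0.3,3.5],[0,0,0,0,0,1,3.5],[0,0,0,0,0,2,3.5],[0,0,0,0,0,3,3.5]], "newtons": 20}}

```text
time_s: 2.82
tool_pos: [0.4573, -0.3496, 0.0555]
tool_rot: [-0.0, 1.0, 0.0, -0.0]
wrist_force: [0.2, 1.1, -1.3]
grip_width: 0.0439
gripper_force: 20.0
```

{"fn": "move_arm", "kwargs": {"series": [[0,0,0,0,0,2,3.5],[0,0,0,0,0,4.5,3.5],[0,0,0,0,0,7,3.5],[0,0,0,0,0,9,3.5],[0,0,0,0.2,1,10,3.5],[0,0,0,0.7,3,10,3.5],[0,0,0,1.4,6,10,3.5],[0,0,0,2.2,9,10,3.5],[0,0,0,2.9,12,10,3.5],[0,0,0,3.6,15,10,3.5],[0,0,0,4.3,18,10,3.5],[0,0,0,5,21,10,3.5]]}}

```text
time_s: 3.82
tool_pos: [0.5071, -0.1377, 0.1549]
tool_rot: [-0.0, 1.0, 0.0, -0.0]
wrist_force: [0.6, 0.3, -2.1]
grip_width: 0.0437
gripper_force: 20.0
```

{"fn": "move_arm", "kwargs": {"series": [[0,0,0,0.7,3,0,3.5],[0,0,0,1.4,6,0,3.5],[0,0,0,2.2,9,0,3.5],[0,0,0,2.9,12,0,3.5],[0,0,0,3.6,15,0,3.5],[0,0,0,4.3,18,0,3.5],[0,0,0,5,21,0,3.5],[0,0,0,5.7,24,0,3.5],[0,0,0,6.5,27,0,3.5],[0,0,0,7.2,30,0,3.5],[0,0,0,7.9,33,0,3.5],[0,0,0,8.6,36,0,3.5]]}}

```text
time_s: 4.82
tool_pos: [0.5926, 0.2221, 0.1548]
tool_rot: [0.0, 1.0, 0.001, -0.001]
wrist_force: [0.7, -0.4, -1.6]
grip_width: 0.0434
gripper_force: 20.0
```

{"fn": "move_arm", "kwargs": {"series": [[0,0,0,0.7,3,0,3.5],[0,0,0,1.4,6,0,3.5],[0,0,0,2,8,0,3.5],[0,0,0,2.2,9,0,3.5],[0,0,0,2.3,9.3,0,3.5],[0,0,0,2.3,9.3,0,3.5],[0,0,0,2.3,9.3,0,3.5],[0,0,0,2.3,9.3,0,3.5]]}}

```text
time_s: 5.48
tool_pos: [0.6163, 0.3115, 0.1551]
tool_rot: [0.0, 1.0, -0.0, -0.0]
wrist_force: [-0.3, 0.0, -1.1]
grip_width: 0.0436
gripper_force: 20.0
```

```bash
python3 - <<'E'
from bench import *
import cv2
from h import *
s=snapshot("wrist");cv2.imwrite("pics/w2.png",s["frame"][:,:,::-1])
s=snapshot("top")
for e,ce,a,wh in blobs(s,"yellow"): print(np.round(ce,1),a,wh,ray(s,ce,.088).round(4))
st=get_state();print({k:np.round(st[k],4).tolist() for k in("time_s","joint_pos","tool_pos","tool_rot","grip_width")})
E
```

```text
[126.9 141.4] 405 [31 18] [0.587  0.2838 0.088 ]
[410.  173.4] 125 [13 12] [ 0.5142 -0.427   0.088 ]
[419.7 224.4] 130 [14 12] [ 0.3882 -0.4503  0.088 ]
[357.2 226. ] 125 [13 13] [ 0.3821 -0.2966  0.088 ]
[387.5 236.3] 133 [14 12] [ 0.3578 -0.3711  0.088 ]
{'time_s': 5.5833, 'joint_pos': [0.4515, 0.539, 1.3573, -0.0003, 1.2455, 2.0231], 'tool_pos': [0.6165, 0.3116, 0.1553], 'tool_rot': [0.0002, 1.0, -0.0003, -0.0], 'grip_width': 0.0436}
```

View pics/w2.png

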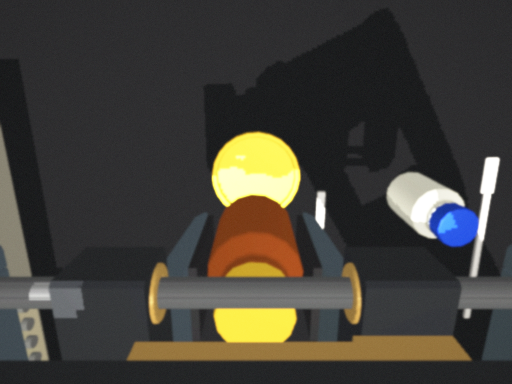

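The wrist view shows the jar gripped upright at (256,240) with the yellow dish directly behind it, centred on the same column at (256,175). I lower it 12.5 cm.

{"fn": "move_arm", "kwargs": {"series": [[0,0,0,0,0.1,-2,3.5],[0,0,0,0,0.1,-5,3.5],[0,0,0,0,0.1,-8,3.5],[0,0,0,0,0.1,-10,3.5],[0,0,0,0,0.1,-11,3.5],[0,0,0,0,0.1,-11.6,3.5],[0,0,0,0,0.1,-12,3.5],[0,0,0,0,0.1,-12.2,3.5],[0,0,0,0,0.1,-12.4,3.5],[0,0,0,0,0.1,-12.5,3.5],[0,0,0,0,0.1,-12.6,3.5],[0,0,0,0,0.1,-12.6,3.5]]}}

```text
time_s: 6.58
tool_pos: [0.6172, 0.3142, 0.0301]
tool_rot: [-0.0, 1.0, 0.0, 0.001]
wrist_force: [-0.7, -0.6, 2.9]
grip_width: 0.0435
gripper_force: 20.0
```

{"fn": "move_arm", "kwargs": {"series": [[0,0,0,0,0,0,5],[0,0,0,0,0,0,7],[0,0,0,0,0,0,7],[0,0,0,0,0,0,7],[0,0,0,0,0,1,7],[0,0,0,0,0,3,7],[0,0,0,0,0,6,7],[0,0,0,0,0,9,7],[0,0,0,0,0,12,7],[0,0,0,0,0,15,7],[0,0,0,-3,0,17,7],[0,0,0,-6,0,18,7]]}}

```text
time_s: 7.58
tool_pos: [0.5582, 0.3145, 0.213]
tool_rot: [-0.002, 1.0, -0.0, 0.003]
wrist_force: [0.2, 0.2, -0.2]
grip_width: 0.0699
gripper_force: 0.0
```

{"fn": "move_arm", "kwargs": {"series": [[0,0,0,-3,0,0,8],[0,0,0,-6,0,0,8],[0,0,0,-8.5,-0.2,0,8],[0,0,0,-9.8,-0.3,0,8],[0,0,0,-9.8,-0.3,0,8],[0,0,0,-9.8,-0.3,0,8],[0,0,0,-9.8,-0.3,0,8]]}}

```text
time_s: 8.17
tool_pos: [0.4596, 0.3112, 0.2096]
tool_rot: [-0.0, 1.0, 0.0, 0.001]
wrist_force: [-0.6, 0.8, -0.6]
grip_width: 0.0801
gripper_force: 0.0
```

```bash
python3 - <<'E'
from bench import *
import cv2
from h import *
s=snapshot("wrist");cv2.imwrite("pics/w3.png",s["frame"][:,:,::-1])
for c in("green","yellow"):
  for e,ce,a,wh in blobs(s,c): print(c,np.round(ce,1),a,wh,ray(s,ce,.088).round(4),ray(s,ce,.092).round(4))
st=get_state();print({k:np.round(st[k],4).tolist() for k in("time_s","joint_pos","tool_pos","tool_rot","grip_width")})
E
```

```text
green [259.  173.9] 333 [32 19] [0.4676 0.3074 0.088 ] [0.4686 0.3075 0.092 ]
green [259.6 198.3] 42 [32 10] [0.4454 0.3067 0.088 ] [0.4467 0.3068 0.092 ]
yellow [253.2  34. ] 152 [87 53] [0.5796 0.3125 0.088 ] [0.579  0.3125 0.092 ]
yellow [250.6   3.8] 84 [28  8] [0.6007 0.3145 0.088 ] [0.5998 0.3145 0.092 ]
{'time_s': 8.2167, 'joint_pos': [0.5744, 0.2909, 1.6186, -0.0003, 1.231, 2.1449], 'tool_pos': [0.4598, 0.3112, 0.2093], 'tool_rot': [-0.0002, 1.0, 0.0002, 0.0005], 'grip_width': 0.0797}
```

View pics/w3.png

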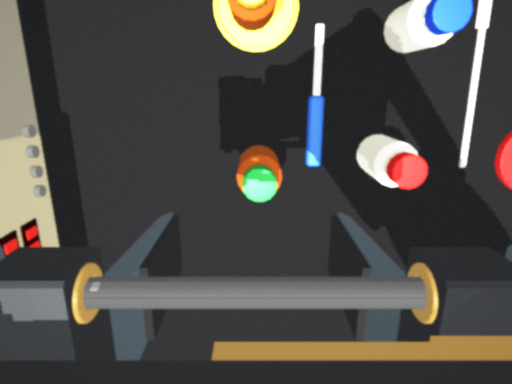

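The wrist view shows the yellow jar standing inside its dish at the top (255,10). The green-capped brown jar has its cap at (260,184), which puts it at about (0.458, 0.308). I descend with a small correction.

{"fn": "move_arm", "kwargs": {"series": [[0,0,0,-0.2,-0.3,-3,7],[0,0,0,-0.2,-0.3,-6,7],[0,0,0,-0.2,-0.3,-9,7],[0,0,0,-0.2,-0.3,-12,7],[0,0,0,-0.2,-0.3,-14.5,7],[0,0,0,-0.2,-0.3,-16.5,7],[0,0,0,-0.2,-0.3,-17.8,7],[0,0,0,-0.2,-0.3,-18.4,7],[0,0,0,-0.2,-0.3,-18.4,7],[0,0,0,-0.2,-0.3,-18.4,3.5],[0,0,0,-0.2,-0.3,-18.4,3.5],[0,0,0,-0.2,-0.3,-18.4,3.5]]}}

```text
time_s: 9.22
tool_pos: [0.4575, 0.3084, 0.026]
tool_rot: [-0.001, 1.0, 0.0, 0.001]
wrist_force: [0.6, -0.4, 0.9]
grip_width: 0.0531
gripper_force: 0.0
```

{"fn": "move_arm", "kwargs": {"series": [[0,0,0,0,0,0,3.5],[0,0,0,0,0,0,3.5],[0,0,0,0,0,0,3.5],[0,0,0,0,0,0,3.5],[0,0,0,0,0,0.3,3.5],[0,0,0,0,0,1,3.5],[0,0,0,0,0,2.5,3.5],[0,0,0,0,0,5,3.5],[0,0,0,0,0,8,3.5],[0,0,0,0,0,11,3.5],[0,0,0,0,0,13,3.5],[0,0,0,0,0,13,3.5]]}}

```text
time_s: 10.22
tool_pos: [0.4589, 0.3096, 0.1599]
tool_rot: [-0.003, 1.0, 0.0, 0.004]
wrist_force: [1.0, 0.5, -1.1]
grip_width: 0.0435
gripper_force: 20.0
```

{"fn": "move_arm", "kwargs": {"series": [[0,0,0,0,-1,0,3.5],[0,0,0,0.1,-3,0,3.5],[0,0,0,0.2,-6,0,3.5],[0,0,0,0.2,-9,0,3.5],[0,0,0,0.3,-12,0,3.5],[0,0,0,0.3,-15,0,3.5],[0,0,0,0.4,-18,0,3.5],[0,0,0,0.5,-21,0,3.5],[0,0,0,0.6,-24,0,3.5],[0,0,0,0.6,-27,0,3.5],[0,0,0,0.7,-30,0,3.5],[0,0,0,0.7,-33,0,3.5]]}}

```text
time_s: 11.22
tool_pos: [0.4615, -0.0238, 0.153]
tool_rot: [-0.0, 1.0, 0.0, -0.002]
wrist_force: [0.7, -0.5, -0.4]
grip_width: 0.0432
gripper_force: 20.0
```

{"fn": "move_arm", "kwargs": {"series": [[0,0,0,0.1,-3,0,3.5],[0,0,0,0.2,-6,0,3.5],[0,0,0,0.3,-9,0,3.5],[0,0,0,0.3,-12,0,3.5],[0,0,0,0.4,-14,0,3.5],[0,0,0,0.4,-15.5,0,3.5],[0,0,0,0.4,-16.2,0,3.5],[0,0,0,0.4,-16.2,0,3.5],[0,0,0,0.4,-16.2,0,3.5],[0,0,0,0.4,-16.2,0,3.5]]}}

```text
time_s: 12.05
tool_pos: [0.4669, -0.183, 0.1543]
tool_rot: [-0.0, 1.0, 0.001, -0.001]
wrist_force: [0.7, 0.1, -0.6]
grip_width: 0.0436
gripper_force: 20.0
```

```bash
python3 - <<'E'
from bench import *
import cv2
from h import *
s=snapshot("wrist");cv2.imwrite("pics/w4.png",s["frame"][:,:,::-1])
E
```

```text
(no output)
```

View pics/w4.png

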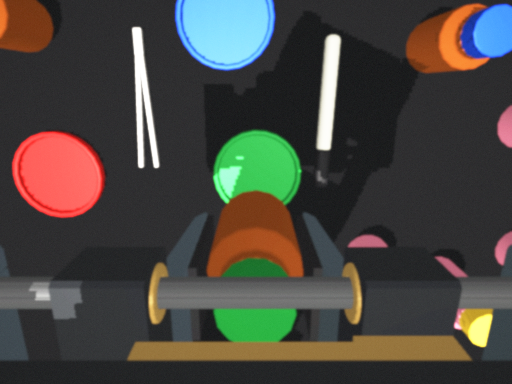

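The green jar is held at (256,240) and the green dish is centred behind it at (257,173). I lower it.

{"fn": "move_arm", "kwargs": {"series": [[0,0,0,0.1,-0.1,-2,3.5],[0,0,0,0.1,-0.1,-5,3.5],[0,0,0,0.1,-0.1,-8,3.5],[0,0,0,0.1,-0.1,-10,3.5],[0,0,0,0.1,-0.1,-11,3.5],[0,0,0,0.1,-0.1,-11.6,3.5],[0,0,0,0.1,-0.1,-12,3.5],[0,0,0,0.1,-0.1,-12.2,3.5],[0,0,0,0.1,-0.1,-12.4,3.5],[0,0,0,0.1,-0.1,-12.5,3.5],[0,0,0,0.1,-0.1,-12.6,3.5],[0,0,0,0.1,-0.1,-12.6,3.5]]}}

```text
time_s: 13.1
tool_pos: [0.4692, -0.1853, 0.0299]
tool_rot: [0.0, 1.0, 0.0, 0.001]
wrist_force: [-1.5, 0.4, 3.1]
grip_width: 0.0437
gripper_force: 20.0
```

{"fn": "move_arm", "kwargs": {"series": [[0,0,0,0,0,0,5],[0,0,0,0,0,0,7],[0,0,0,0,0,0,7],[0,0,0,0,0,0,7],[0,0,0,0,0,1,7],[0,0,0,0,0,3,7],[0,0,0,0,0,6,7],[0,0,0,0,0,9,7],[0,0,0,0,0,12,7],[0,0,0,0,0,15,7],[0,0,0,2,3,17,7],[0,0,0,4,6,18,7]]}}

```text
time_s: 14.1
tool_pos: [0.5099, -0.1259, 0.2135]
tool_rot: [0.001, 1.0, -0.002, 0.003]
wrist_force: [0.8, 0.2, -0.1]
grip_width: 0.0703
gripper_force: 0.0
```

{"fn": "move_arm", "kwargs": {"series": [[0,0,0,2,3,0,8],[0,0,0,4,6,0,8],[0,0,0,6,9,0,8],[0,0,0,8,12,0,8],[0,0,0,8.8,13.7,0,8],[0,0,0,8.8,13.7,0,8],[0,0,0,8.8,13.7,0,8],[0,0,0,8.8,13.7,0,8]]}}

```text
time_s: 14.77
tool_pos: [0.596, 0.0113, 0.2092]
tool_rot: [0.0, 1.0, 0.0, -0.0]
wrist_force: [0.1, -0.1, -0.3]
grip_width: 0.08
gripper_force: 0.0
```

```bash
python3 - <<'E'
from bench import *
import cv2
from h import *
s=snapshot("wrist");cv2.imwrite("pics/w5.png",s["frame"][:,:,::-1])
for e,ce,a,wh in blobs(s,"red"): print(np.round(ce,1),a,wh,ray(s,ce,.088).round(4))
E
```

```text
[253.1 174.5] 673 [39 40] [0.6033 0.0124 0.088 ]
[264.  257.4] 586 [71 43] [0.5237 0.0022 0.088 ]
```

View pics/w5.png

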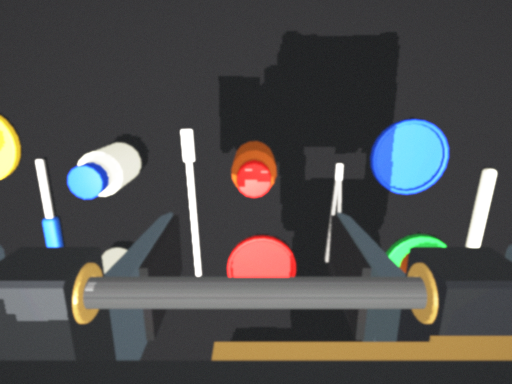

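The wrist view shows the red-capped brown jar with its cap at (255,180), under the tool at about (0.597, 0.012). I descend, grip and lift.

{"fn": "move_arm", "kwargs": {"series": [[0,0,0,0.1,0.1,-3,7],[0,0,0,0.1,0.1,-6,7],[0,0,0,0.1,0.1,-9,7],[0,0,0,0.1,0.1,-12,7],[0,0,0,0.1,0.1,-14.5,7],[0,0,0,0.1,0.1,-16.5,7],[0,0,0,0.1,0.1,-17.8,7],[0,0,0,0.1,0.1,-18.4,7],[0,0,0,0.1,0.1,-18.4,7],[0,0,0,0.1,0.1,-18.4,3.5],[0,0,0,0.1,0.1,-18.4,3.5],[0,0,0,0.1,0.1,-18.4,3.5]]}}

```text
time_s: 15.82
tool_pos: [0.5985, 0.0127, 0.0264]
tool_rot: [0.0, 1.0, 0.0, 0.001]
wrist_force: [-0.0, 0.1, -0.4]
grip_width: 0.0528
gripper_force: 0.0
```

{"fn": "move_arm", "kwargs": {"series": [[0,0,0,0,0,0,3.5],[0,0,0,0,0,0,3.5],[0,0,0,0,0,0,3.5],[0,0,0,0,0,0,3.5],[0,0,0,0,0,0.3,3.5],[0,0,0,0,0,1,3.5],[0,0,0,0,0,2.5,3.5],[0,0,0,0,0,5,3.5],[0,0,0,0,0,8,3.5],[0,0,0,0,0,11,3.5],[0,0,0,0,0,13,3.5],[0,0,0,0,0,13,3.5]]}}

```text
time_s: 16.82
tool_pos: [0.6004, 0.0132, 0.1601]
tool_rot: [-0.0, 1.0, 0.0, 0.005]
wrist_force: [1.0, -0.2, -0.6]
grip_width: 0.0437
gripper_force: 20.0
```

{"fn": "move_arm", "kwargs": {"series": [[0,0,0,-1,0,0,3.5],[0,0,0,-3,-0.2,0,3.5],[0,0,0,-6,-0.4,0,3.5],[0,0,0,-9,-0.6,0,3.5],[0,0,0,-11.5,-0.8,0,3.5],[0,0,0,-12.7,-0.8,0,3.5],[0,0,0,-13,-0.8,0,3.5],[0,0,0,-13,-0.8,0,3.5],[0,0,0,-13,-0.8,0,3.5],[0,0,0,-13,-0.8,0,3.5]]}}

```text
time_s: 17.65
tool_pos: [0.4691, 0.005, 0.1548]
tool_rot: [0.0, 1.0, 0.0, 0.0]
wrist_force: [0.1, 0.3, -2.1]
grip_width: 0.0432
gripper_force: 20.0
```

```bash
python3 - <<'E'
from bench import *
import cv2
from h import *
s=snapshot("wrist");cv2.imwrite("pics/w6.png",s["frame"][:,:,::-1])
E
```

```text
(no output)
```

View pics/w6.png

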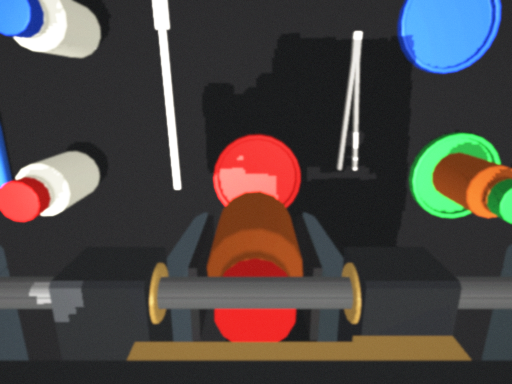

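The red jar is centred ahead of the red dish (257,175), and the green jar stands in its dish at (455,175). I lower it.

{"fn": "move_arm", "kwargs": {"series": [[0,0,0,-0.2,0,-2,3.5],[0,0,0,-0.2,0,-5,3.5],[0,0,0,-0.2,0,-8,3.5],[0,0,0,-0.2,0,-10,3.5],[0,0,0,-0.2,0,-11,3.5],[0,0,0,-0.2,0,-11.6,3.5],[0,0,0,-0.2,0,-12,3.5],[0,0,0,-0.2,0,-12.2,3.5],[0,0,0,-0.2,0,-12.4,3.5],[0,0,0,-0.2,0,-12.5,3.5],[0,0,0,-0.2,0,-12.6,3.5],[0,0,0,-0.2,0,-12.6,3.5]]}}

```text
time_s: 18.7
tool_pos: [0.4663, 0.005, 0.0299]
tool_rot: [0.0, 1.0, 0.0, 0.001]
wrist_force: [-0.8, 0.3, 2.5]
grip_width: 0.0438
gripper_force: 20.0
```

{"fn": "move_arm", "kwargs": {"series": [[0,0,0,0,0,0,5],[0,0,0,0,0,0,7],[0,0,0,0,0,0,7],[0,0,0,0,0,0,7],[0,0,0,0,0,1,7],[0,0,0,0,0,3,7],[0,0,0,0,0,6,7],[0,0,0,0,0,9,7],[0,0,0,0,0,12,7],[0,0,0,0,0,15,7],[0,0,0,1,-3,17,7],[0,0,0,2,-6,18,7]]}}

```text
time_s: 19.7
tool_pos: [0.487, -0.055, 0.2125]
tool_rot: [0.0, 1.0, 0.002, 0.003]
wrist_force: [0.7, 0.3, -0.6]
grip_width: 0.0699
gripper_force: 0.0
```

{"fn": "move_arm", "kwargs": {"series": [[0,0,0,1,-3,0,8],[0,0,0,2,-6,0,8],[0,0,0,3,-9,0,8],[0,0,0,4,-12,0,8],[0,0,0,5,-15,0,8],[0,0,0,6,-18,0,8],[0,0,0,7,-21,0,8],[0,0,0,8,-24,0,8],[0,0,0,9,-27,0,8],[0,0,0,9.5,-27.9,0,8],[0,0,0,9.5,-27.9,0,8],[0,0,0,9.5,-27.9,0,8]]}}

```text
time_s: 20.7
tool_pos: [0.5802, -0.3335, 0.2082]
tool_rot: [-0.001, 1.0, 0.0, -0.001]
wrist_force: [0.5, 0.7, 0.0]
grip_width: 0.08
gripper_force: 0.0
```

```bash
python3 - <<'E'
from bench import *
import cv2
from h import *
s=snapshot("wrist");cv2.imwrite("pics/w7.png",s["frame"][:,:,::-1])
for e,ce,a,wh in blobs(s,"blue"): print(np.round(ce,1),a,wh,ray(s,ce,.088).round(4))
print(get_state()["tool_pos"])
E
```

```text
[ 96.8 138.8] 499 [81 79] [ 0.6184 -0.2008  0.088 ]
[ 68.9 151.6] 232 [43 64] [ 0.6075 -0.1757  0.088 ]
[257.4 172.7] 423 [33 24] [ 0.5893 -0.3358  0.088 ]
[257.3 194.5] 77 [35 13] [ 0.5695 -0.3358  0.088 ]
[ 0.58016577 -0.33279574  0.20863352]
```

View pics/w7.png

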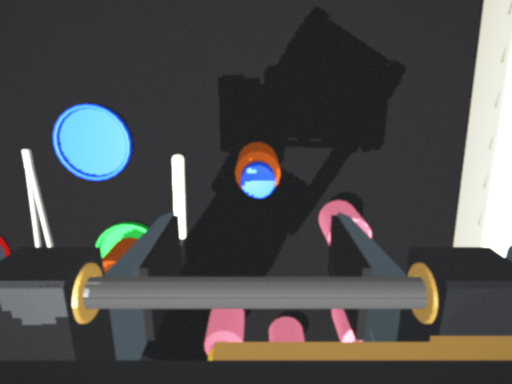

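The wrist view shows the brown blue-capped jar with its cap at (258,180), about (0.582,-0.335). The nearest pink jar is clear of the finger. I descend, grip, lift and move to the blue dish.

{"fn": "move_arm", "kwargs": {"series": [[0,0,0,0.1,-0.2,-3,7],[0,0,0,0.1,-0.2,-6,7],[0,0,0,0.1,-0.2,-9,7],[0,0,0,0.1,-0.2,-12,7],[0,0,0,0.1,-0.2,-14.5,7],[0,0,0,0.1,-0.2,-16.5,7],[0,0,0,0.1,-0.2,-17.8,7],[0,0,0,0.1,-0.2,-18.4,7],[0,0,0,0.1,-0.2,-18.4,7],[0,0,0,0.1,-0.2,-18.4,3.5],[0,0,0,0.1,-0.2,-18.4,3.5],[0,0,0,0.1,-0.2,-18.4,3.5]]}}

```text
time_s: 21.75
tool_pos: [0.5824, -0.3363, 0.0266]
tool_rot: [0.001, 1.0, 0.001, 0.001]
wrist_force: [0.3, 0.3, -0.4]
grip_width: 0.0528
gripper_force: 0.0
```

{"fn": "move_arm", "kwargs": {"series": [[0,0,0,0,0,0,3.5],[0,0,0,0,0,0,3.5],[0,0,0,0,0,0,3.5],[0,0,0,0,0,0,3.5],[0,0,0,0,0,0.3,3.5],[0,0,0,0,0,1,3.5],[0,0,0,0,0,2.5,3.5],[0,0,0,0,0,5,3.5],[0,0,0,0,0,8,3.5],[0,0,0,0,0,11,3.5],[0,0,0,0,0,13,3.5],[0,0,0,0,0,13,3.5]]}}

```text
time_s: 22.75
tool_pos: [0.584, -0.3376, 0.1607]
tool_rot: [0.003, 1.0, 0.0, 0.004]
wrist_force: [0.7, 0.2, 0.0]
grip_width: 0.0436
gripper_force: 20.0
```

{"fn": "move_arm", "kwargs": {"series": [[0,0,0,0.1,1,0,3.5],[0,0,0,0.3,3,0,3.5],[0,0,0,0.7,6,0,3.5],[0,0,0,1,9,0,3.5],[0,0,0,1.4,12,0,3.5],[0,0,0,1.8,15,0,3.5],[0,0,0,2,17,0,3.5],[0,0,0,2.1,17.8,0,3.5],[0,0,0,2.1,17.8,0,3.5],[0,0,0,2.1,17.8,0,3.5],[0,0,0,2.1,17.8,0,3.5]]}}

```text
time_s: 23.67
tool_pos: [0.6022, -0.1591, 0.1542]
tool_rot: [0.0, 1.0, -0.0, -0.001]
wrist_force: [0.2, -0.3, -0.4]
grip_width: 0.0435
gripper_force: 20.0
```

```bash
python3 - <<'E'
from bench import *
import cv2
from h import *
s=snapshot("wrist");cv2.imwrite("pics/w8.png",s["frame"][:,:,::-1])
E
```

```text
(no output)
```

View pics/w8.png

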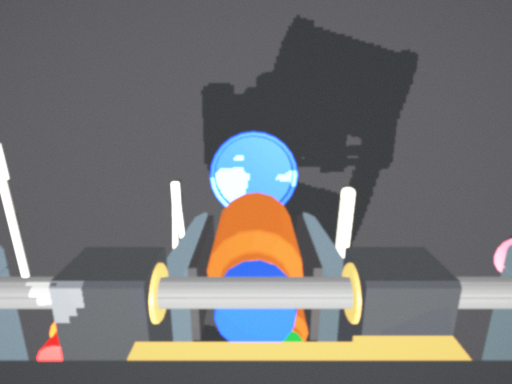

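The blue jar is held and the blue dish sits at (254,174), about 2 mm to the left (+y). I lower it with +0.2 cm in y.

{"fn": "move_arm", "kwargs": {"series": [[0,0,0,0,0.2,-2,3.5],[0,0,0,0,0.2,-5,3.5],[0,0,0,0,0.2,-8,3.5],[0,0,0,0,0.2,-10,3.5],[0,0,0,0,0.2,-11,3.5],[0,0,0,0,0.2,-11.6,3.5],[0,0,0,0,0.2,-12,3.5],[0,0,0,0,0.2,-12.2,3.5],[0,0,0,0,0.2,-12.4,3.5],[0,0,0,0,0.2,-12.5,3.5],[0,0,0,0,0.2,-12.6,3.5],[0,0,0,0,0.2,-12.6,3.5]]}}

```text
time_s: 24.72
tool_pos: [0.6033, -0.1562, 0.0301]
tool_rot: [0.0, 1.0, 0.0, 0.001]
wrist_force: [-0.9, -1.1, 2.8]
grip_width: 0.0439
gripper_force: 20.0
```

{"fn": "move_arm", "kwargs": {"series": [[0,0,0,0,0,0,5],[0,0,0,0,0,0,7],[0,0,0,0,0,0,7],[0,0,0,0,0,0,7],[0,0,0,0,0,1,7],[0,0,0,0,0,3,7],[0,0,0,0,0,6,7],[0,0,0,0,0,9,7],[0,0,0,0,0,12,7],[0,0,0,0,0,15,7],[0,0,0,-3,-2,18,7],[0,0,0,-6,-4,20,7]]}}

```text
time_s: 25.72
tool_pos: [0.5472, -0.1935, 0.2296]
tool_rot: [0.001, 1.0, 0.002, 0.002]
wrist_force: [0.1, -1.3, -0.5]
grip_width: 0.0699
gripper_force: 0.0
```

{"fn": "move_arm", "kwargs": {"series": [[0,0,0,-3,-3,0,7],[0,0,0,-6,-6,0,7],[0,0,0,-9,-9,0,7],[0,0,0,-12,-12,0,7],[0,0,0,-15,-15,0,7],[0,0,0,-18,-18,0,7],[0,0,0,-21,-21,0,7],[0,0,0,-24,-24,0,7],[0,0,0,-26,-26,0,7],[0,0,0,-28,-28,0,7],[0,0,0,-30,-29,0,7],[0,0,0,-30,-29,0,7]]}}

```text
time_s: 26.72
tool_pos: [0.2427, -0.4857, 0.2272]
tool_rot: [0.001, 1.0, -0.002, -0.001]
wrist_force: [-0.8, -0.4, 1.4]
grip_width: 0.0701
gripper_force: 0.0
```

```bash
python3 - <<'E'
from bench import *
import cv2
from h import *
T=snapshot("top");S=snapshot("side")
cv2.imwrite("pics/end.png",np.hstack([cv2.resize(T["frame"][110:250,90:440],(760,304)),])[:,:,::-1])
cv2.imwrite("pics/ends.png",S["frame"][:,:,::-1])
h=cv2.cvtColor(T["frame"],cv2.COLOR_RGB2HSV)
def ctr(s,c): return [(np.round(ce,1).tolist(),int(a),ray(s,ce,.092)[:2].round(4).tolist()) for e,ce,a,wh in blobs(s,c)]
for c in HUE: print(c,ctr(T,c),ctr(S,c))
print(get_state()["time_s"],get_state()["tool_pos"])
E
```

```text
red [([411.6, 28.6], 154, [0.8796, -0.4309]), ([141.3, 57.7], 43, [0.8007, 0.2513]), ([238.2, 191.0], 720, [0.4649, -0.0001]), ([167.5, 188.0], 123, [0.4702, 0.1771])] [([249.7, 127.7], 93, [0.4698, 0.1555]), ([251.8, 155.6], 126, [0.4668, -0.0116]), ([252.5, 183.3], 331, [0.4616, -0.1369]), ([509.5, 249.9], 41, [0.8836, -0.3805])]
yellow [([130.2, 138.0], 357, [0.5952, 0.2742]), ([114.1, 130.0], 124, [0.6151, 0.3156]), ([410.0, 173.4], 127, [0.5139, -0.4256]), ([419.5, 224.3], 129, [0.3885, -0.4484]), ([357.1, 225.8], 127, [0.3826, -0.2954]), ([387.5, 236.3], 132, [0.3581, -0.3699])] [([282.7, 130.1], 55, [0.5624, 0.1298]), ([213.9, 236.6], 182, [0.3831, -0.3045]), ([197.3, 268.2], 246, [0.3591, -0.3781]), ([297.8, 289.2], 292, [0.5136, -0.4335]), ([214.7, 307.4], 331, [0.3896, -0.4562])]
blue [([298.5, 142.0], 568, [0.5894, -0.149]), ([175.3, 138.3], 114, [0.5954, 0.1603]), ([148.7, 179.9], 165, [0.49, 0.2247])] [([292.8, 128.7], 71, [0.5923, 0.1364]), ([263.3, 139.0], 43, [0.503, 0.0784]), ([317.8, 187.6], 161, [0.6006, -0.1662]), ([315.8, 219.3], 409, [0.5746, -0.2718])]
green [([306.5, 192.2], 369, [0.464, -0.17]), ([312.0, 189.4], 78, [0.4714, -0.1835])] [([258.1, 196.5], 121, [0.4704, -0.1879]), ([257.4, 229.7], 396, [0.462, -0.2924])]
26.8167 [ 0.24557925 -0.48389761  0.22710041]
```

View pics/end.png

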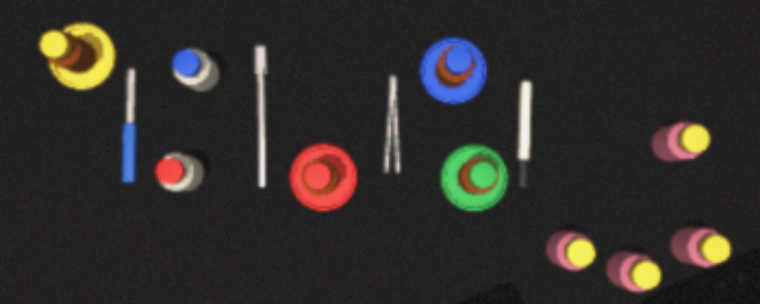

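View pics/ends.png

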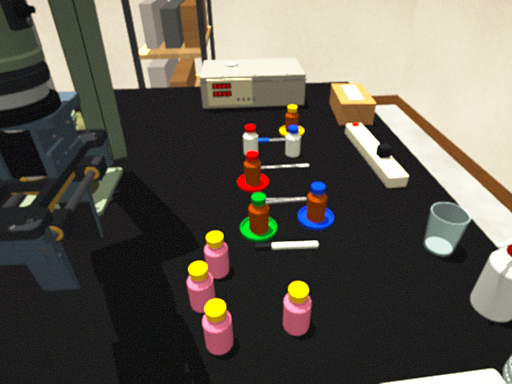

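The crop shows every brown jar upright in its own dish. The clean cap rays (yellow 0.615/0.316, green 0.471/-0.184) fall within 3 mm of the dish centres, and in the side view the red (0.467, -0.012) and blue (0.601, -0.166) caps line up in x, with the same y bias seen at the start. Both white jars are at their starting pixels, and the gripper is clear of everything, so I hand in.

```bash
python3 -c "
from bench import *
print(job_done())"
```

```text
the job is handed in; nothing more can be done
None
```

All four brown jars stand upright in the dishes matching their caps, the white jars were not moved, and the job was handed in at about 27 s on the robot's clock; no verdict was returned.

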